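Find and seat the rocking strainer cap

ROBOT

A 7-joint arm with a two-finger parallel gripper is mounted at the origin on the work surface. World frame = base frame: x ahead of the robot, y to its left, z up, the work surface at z = 0. Lengths are in m, angles in rad, forces in N, time in s.
With the tool pointing down it reaches from about 0.4 to 0.75 m from the base axis. Payload 19.5 kg.
Tool frame: the origin (TCP) lies between the finger pads; the fingertips stand 22 mm ahead of it and the grasp point (between the pads) lies 3 mm ahead of it; z points along the fingers, y is the direction in which the jaws open and shut (so a half turn about z gives the same grasp; the last joint's range is limited). The gripper opens to 85 mm and grips with 20 to 120 N. Pads are 22 mm wide; open, the fingers measure 114 mm over their backs; the gripper's body (76 mm by 85 mm) begins 54 mm behind the grasp point. The pads swing forward as they close: fully open they stand 13 mm farther back than shut.
Start: joints at [1.221, 0.707, -0.028, 1.485, 0.022, 0.951, -0.075], TCP at [0.174, -0.548, 0.253] pointing down, gripper open.
Joint ranges: [-2.71, 2.71], [-0.32, 2.16], [-1.57, 1.52], [0, 2.45], [-1.46, 4.6], [0, 2.02], [-2.83, 2.83]. Speed limits (rad/s): [1.89, 1.89, 2.57, 2.57, 3.01, 3.01, 3.01].

INTERFACE

Orientations are given as a unit quaternion [w, x, y, z].
In Python, from rig import status, eyes, ticket gives the robot as it stands. The module is installed in compiled form; this text tells all that it offers.
- The arm moves only by the tool arm_command, never from a script. Its argument "commands" is a list of rows, each an object with "rotation": the turn, a rotation vector about the tool's x, y, z in rad, a list of three; "offset": the shift along the tool's x, y, z in m, a list of three; "gripper": the opening, from 0 (shut) to 1 (fully open). A call has exactly 5 rows; each row shifts and turns the pose as measured when the row begins, along the tool's axes as they then stand; what a row does not reach is not made up. A row lasts 1/8 s, in which the tool goes at most 62.5 mm and 10.7 degrees, less where a joint would pass 70% of its speed; a pose out of reach is approached as far as the arm can. A call is refused whole if a number of a shift passes 0.0625 or a number of a turn 0.188, either way. A call with a gripper value outside its range is refused whole. The fingers move at their own pace and stop on an object; "newtons" is the grip in N (left out, the last holds). Time passes only in rows, so rows that do not move let the fingers close, or fill a call up. It gives the time, the measured TCP pose, the force and the opening at its end, in the units of the state.
- status.sense(): the state, without advancing time (a new reading comes with each control period).
- eyes.capture(name): name is "scene" or "top"; returns a dict with "pixels" (400x640x3 uint8, red, green, blue), "vfov" (degrees; the focal length in pixels is half the picture's height over the tangent of half this angle, whatever the lens; pixels are square), "cx", "cy" (the principal point, pixels), "R" (3x3) and "t" (3): a world point X has camera coordinates R X + t. Camera axes: x right, y down, z forward; pixel columns grow to the right and rows downward; lengths in m; the calibration is good to about 2 mm. A picture is of the moment at which its call begins. There is no depth.
- ticket.finish_job(): hands the job in, once; it reports no verdict.
The state is a dict: "t": time; "joint_positions": joint angles; "qvel": joint speeds; "effort": joint torques, N m; "ee_pos": TCP position; "eef_rot": TCP orientation; "contact_force": force on the tool from outside, world axes, zero at the start; "moment": the same for the moment, N m; "grip_width": finger opening in m.
Only numpy, scipy, OpenCV 4.12 (cv2) and the standard library are available. Lean on these libraries where they do the work, as an engineer would, in place of code of your own. Each camera call takes 0.05 s, during which the arm holds its last target.

TASK

One of the four blue strainer caps is not seated. With the fingertips, press lightly on the edge of one cap after another until you find the one that rocks, then press that cap down in its middle until it sits fully home. Do it gently, grasp and lift nothing, and leave the jar, the spanner and the bottle where they are.

Things in the scene. Friction and masses are not known exactly. Their poses are not given: they have to be found in the camera images.
- cap_a_top (a point): centre of the flat top of strainer cap A, one of four identical round blue plastic caps A to D: 78 mm across, ribbed edge, white dot (16 mm) in the middle, standing in the steel collar (94 mm outside, 84 mm inside) of its own pot; z axis up out of the cap. The letter does not tell which cap is loose. All start level; caps are 110 mm or more apart, centre to centre.
- cap_b_top (a point): centre of the flat top of cap B, like cap A. Cap tops are about 48 to 54 mm above the bench and 10 to 14 mm above their own collars, differing from pot to pot, so height does not tell which is loose. The three seated caps, pressed anywhere, stay level and give only on their gasket, about 1 mm for each 8 N, 2.5 mm at most, and spring back.
- cap_c_top (a point): centre of the flat top of cap C, like cap A. The one loose cap (any of the four), pressed on its edge, tilts about its middle, springily: 3 to 6 N about 28 mm from the middle tips it about 0.13 rad, that point sinking about 4 mm. It levels itself when let go. Pressing only its edge does not seat it.
- cap_d_top (a point): centre of the flat top of cap D, like cap A. The one loose cap (any of the four), pushed down near its middle with a little over 9 N, slides 6 mm down onto its seat and stays there, and then no longer rocks.
- plate: square stainless steel plate 300 x 300 mm, 10 mm thick, fixed to the bench, carrying the four pots in a two-by-two pattern; origin at the centre of its underside, on the bench; x and y along its sides
- jar_mid (a point): centre (half-way up) of a small white grease jar with a yellow lid, 36 mm across, 45 mm tall, standing loose on the plate between the four pots; to be left alone
- spanner: loose steel spanner 170 mm long lying on the bench beside the plate, origin under its middle, along its x axis; to be left alone
- bottle_mid (a point): centre (half-way up) of a grey bottle with a red cap, 56 mm across, 130 mm tall, standing loose on the bench beside the plate; to be left alone
Things that resemble listed ones, but are neither listed nor needed, are in the scene too. Leave any green look-alike of the part that bears cap_c_top alone.

How it is judged:
On the way, in this order (a step that is already met when the one before it is completed fails the run):
1. the unseated cap has been rocked by a press on its edge (tilted more than 0.05 rad), before it is pushed home (((angle between cap_a_top's own z axis and vertical above 0.05 rad and contact force between the fingers and cap_a above 0.2 N and distance of cap_a_top from where it was at the start of the episode below 0.003 m) or (angle between cap_b_top's own z axis and vertical above 0.05 rad and contact force between the fingers and cap_b above 0.2 N and distance of cap_b_top from where it was at the start of the episode below 0.003 m) or (angle between cap_c_top's own z axis and vertical above 0.05 rad and contact force between the fingers and cap_c above 0.2 N and distance of cap_c_top from where it was at the start of the episode below 0.003 m) or (angle between cap_d_top's own z axis and vertical above 0.05 rad and contact force between the fingers and cap_d above 0.2 N and distance of cap_d_top from where it was at the start of the episode below 0.003 m))), for 0.04 s.
2. that cap has been pressed down onto its seat (down more than 4.5 of its 6 mm, level within 0.03 rad) (((distance of cap_a_top from where it was at the start of the episode above 0.0045 m and angle between cap_a_top's own z axis and vertical below 0.03 rad) or (distance of cap_b_top from where it was at the start of the episode above 0.0045 m and angle between cap_b_top's own z axis and vertical below 0.03 rad) or (distance of cap_c_top from where it was at the start of the episode above 0.0045 m and angle between cap_c_top's own z axis and vertical below 0.03 rad) or (distance of cap_d_top from where it was at the start of the episode above 0.0045 m and angle between cap_d_top's own z axis and vertical below 0.03 rad))), for 0.1 s.
At the end, for the whole second after the job is handed in: The loose cap is at least 4.5 mm lower than at the start (full travel 6 mm) and level within 0.03 rad, the other caps are level, and the jar, spanner and bottle stand within 15 mm of where they were, upright or flat as before (((distance of cap_a_top from where it was at the start of the episode above 0.0045 m and angle between cap_a_top's own z axis and vertical below 0.03 rad) or (distance of cap_b_top from where it was at the start of the episode above 0.0045 m and angle between cap_b_top's own z axis and vertical below 0.03 rad) or (distance of cap_c_top from where it was at the start of the episode above 0.0045 m and angle between cap_c_top's own z axis and vertical below 0.03 rad) or (distance of cap_d_top from where it was at the start of the episode above 0.0045 m and angle between cap_d_top's own z axis and vertical below 0.03 rad)) and angle between each of cap_a_top, cap_b_top, cap_c_top, cap_d_top's own z axis and vertical below 0.03 rad and distance of each of jar_mid, spanner, bottle_mid from where it was at the start of the episode below 0.015 m and angle between each of jar_mid, spanner, bottle_mid's own z axis and vertical below 0.15 rad); the robot touches nothing.
It fails at once if a cap is pressed hard (over 40 N) (contact force between any of the arm, the fingers and cap_a above 40 N or contact force between any of the arm, the fingers and cap_b above 40 N or contact force between any of the arm, the fingers and cap_c above 40 N or contact force between any of the arm, the fingers and cap_d above 40 N).
It fails at once if the jar, the spanner or the bottle is pushed more than 15 mm, tipped or lifted (not (distance of each of jar_mid, spanner, bottle_mid from where it was at the start of the episode below 0.015 m and angle between each of jar_mid, spanner, bottle_mid's own z axis and vertical below 0.15 rad)).
It also fails if it takes over 54 s, if anything falls off the work surface, if the arm or the gripper's body presses on something with over 40 N, if the wrist force passes 120 N, or if a joint passes its speed limit or range.

## Working session

There is one attempt and no reset: what is moved stays moved. The work goes in short steps, Python scripts to look and compute and a tool call to move; the robot and the scene stay as the last step left them, time stands still between calls to the robot, and variables do not carry over. Pictures are saved under pics/ and viewed, and the job is handed in when it is done.

Besides the shell and the picture viewer there is one more tool, called after "Call:" as name([rows], argument=value, ...), one row to a line, values as JSON. arm_command: Moves the arm, as the interface text tells. Its arguments: {"type":"object","properties":{"commands":{"type":"array"},"newtons":{"type":"number"}},"required":["commands"]}

```bash
mkdir -p pics; python3 - <<'E'
from rig import status, eyes
import cv2,json,pickle
print(status.sense())
for n in("scene","top"):
    c=eyes.capture(n); pickle.dump(c,open(n+'.pkl','wb'))
    cv2.imwrite(f'pics/{n}0.png',c["pixels"][:,:,::-1])
    print(n,c["vfov"],c["cx"],c["cy"],c["R"],c["t"])
E
```

```text
{'t': 0.0, 'joint_positions': array([ 1.22127381,  0.70708592, -0.02762826,  1.48498213,  0.02197729,
        0.9508995 , -0.07551812]), 'qvel': array([-2.21731223e-06,  1.78989513e-03,  9.83869049e-06,  6.39764024e-04,
        8.62557685e-04, -5.46298109e-04, -1.34846675e-03]), 'effort': array([-5.11980056e-05, -8.83226180e+01,  1.23434253e+00, -2.36171651e+01,
        1.67470233e-02,  6.55408425e-03,  9.19307979e-06]), 'ee_pos': array([ 0.17415544, -0.54774684,  0.25284112]), 'eef_rot': array([-5.29807441e-04,  9.88180642e-01,  1.53292955e-01, -8.64479098e-05]), 'contact_force': array([ 3.18822693e-04, -1.76518849e-01, -3.64596319e-01]), 'moment': array([ 0.03337749, -0.02025574,  0.00030202]), 'grip_width': 0.08504652125365646}
scene 43.52400224900275 317.3946845625214 193.8562538370675 [[ 0.37296978  0.9278097   0.00791845]
 [ 0.7324682  -0.28918444 -0.61633002]
 [-0.56954708  0.23567249 -0.78744816]] [-0.2576667  -0.28324579  1.35716545]
top 53.392305627950215 318.6220518641386 197.05303720241312 [[-0.01092319 -0.99993161 -0.00417928]
 [-0.99554352  0.01126657 -0.09362784]
 [ 0.09366853  0.00313795 -0.99559849]] [0.10329215 0.49791543 0.90003774]
```

View pics/scene0.png

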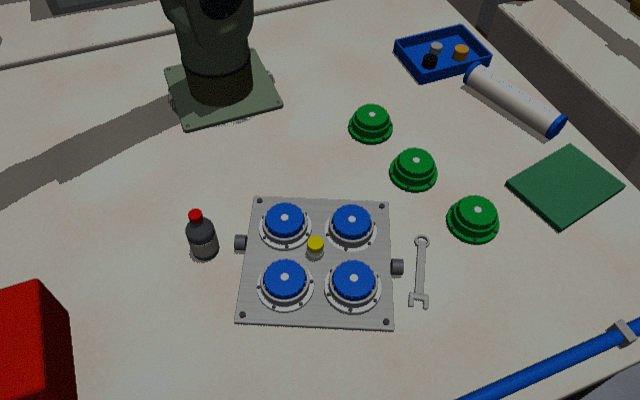

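View pics/top0.png

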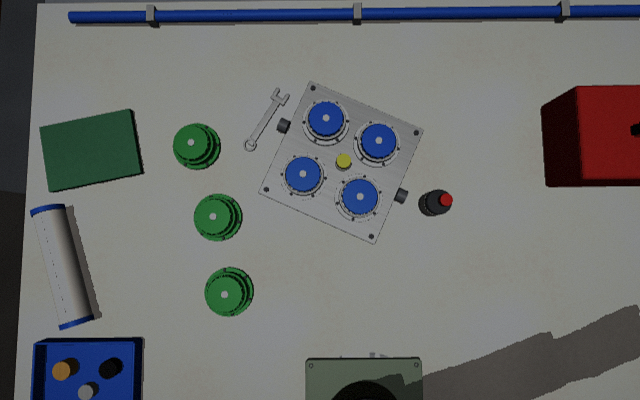

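The pictures show four blue caps with white dots on the steel plate: top view about (326,118), (379,141), (303,174), (360,197). The jar with the yellow lid is at (344,161), the spanner at (268,120) and the bottle at (436,202). The three green look-alikes are at (197,146), (217,217) and (229,292), and I will leave them alone. Next I'll measure the dots.

```bash
cat > h.py <<'E'
import numpy as np,cv2,pickle
def cam(n):
    c=pickle.load(open(n+'.pkl','rb')); f=200/np.tan(np.radians(c["vfov"]/2))
    K=np.array([[f,0,c["cx"]],[0,f,c["cy"]],[0,0,1]]); return c,K,np.c_[c["R"],c["t"]]
def dots(img):
    hsv=cv2.cvtColor(img,cv2.COLOR_RGB2HSV)
    m=((hsv[...,1]>150)&(hsv[...,0]>105)&(hsv[...,0]<125)&(hsv[...,2]>60)).astype('uint8')
    return m
def proj(n,X):
    c,K,P=cam(n); p=K@P@np.r_[X,1]; return p[:2]/p[2]
def tri(a,b):
    _,K1,P1=cam('scene');_,K2,P2=cam('top')
    X=cv2.triangulatePoints(K1@P1,K2@P2,np.array(a,float),np.array(b,float))[:,0]; return X[:3]/X[3]
def onz(n,p,z):
    c,K,P=cam(n); d=c["R"].T@np.linalg.inv(K)@np.r_[p,1]; o=-c["R"].T@c["t"]; return o+d*(z-o[2])/d[2]
def dot(n,p,r=7):
    im=cam(n)[0]["pixels"].astype(float); g=im.min(axis=2); u,v=p
    w=g[v-r:v+r+1,u-r:u+r+1]; w=np.clip(w-w.max()*0.4,0,None)
    yy,xx=np.mgrid[v-r:v+r+1,u-r:u+r+1]; return [(w*xx).sum()/w.sum(),(w*yy).sum()/w.sum()]
E
python3 - <<'E'
from h import *
S=[(285,217),(351,220),(285,276),(354,280)]
T=[(360,197),(303,174),(379,141),(326,118)]
np.set_printoptions(precision=4,suppress=True)
for i,(s,t) in enumerate(zip(S,T)):
    a,b=dot('scene',s),dot('top',t); X=tri(a,b); print(i,np.round(a,1),np.round(b,1),X,proj('top',X)-b,onz('top',b,.051),onz('scene',a,.051))
for n,p,z in[('jar',(344,161),.055),('botcap',(446,200),.13),('pl1',(310,83),.01),('pl2',(422,130),.01),('pl3',(375,243),.01),('pl4',(260,192),.01),('sp1',(250,146),0),('sp2',(284,92),0)]: print(n,onz('top',p,z))
for n in('scene','top'):
    c=cam(n)[0]["pixels"]; r=(190,320,225,415) if n=='scene' else (70,250,235,465)
    k=c[r[0]:r[1],r[2]:r[3],::-1]; cv2.imwrite(f'pics/{n}_crop.png',cv2.resize(k,None,fx=3.3,fy=3.3,interpolation=cv2.INTER_CUBIC))
E
```

```text
0 [284.2 216.8] [359.7 196. ] [0.4972 0.0043 0.0524] [0.4903 0.176 ] [0.4978 0.0052 0.051 ] [0.4959 0.0039 0.051 ]
1 [351.6 218.6] [302.4 173.2] [0.5509 0.1327 0.05  ] [0.4708 0.182 ] [0.5511 0.1338 0.051 ] [0.5513 0.1317 0.051 ]
2 [284.3 276.2] [378.4 140. ] [ 0.6258 -0.0414  0.0495] [0.4159 0.1498] [ 0.6258 -0.0403  0.051 ] [ 0.6263 -0.0422  0.051 ]
3 [353.5 277.3] [325.6 117.3] [0.6787 0.0787 0.0544] [0.458  0.1768] [0.6801 0.0797 0.051 ] [0.6769 0.079  0.051 ]
jar [0.5773 0.0394 0.055 ]
botcap [ 0.48   -0.1635  0.13  ]
pl1 [0.778  0.1156 0.01  ]
pl2 [ 0.6586 -0.1512  0.01  ]
pl3 [ 0.3913 -0.0324  0.01  ]
pl4 [0.5139 0.2361 0.01  ]
sp1 [0.6268 0.262  0.    ]
sp2 [0.76   0.1796 0.    ]
```

View pics/top_crop.png

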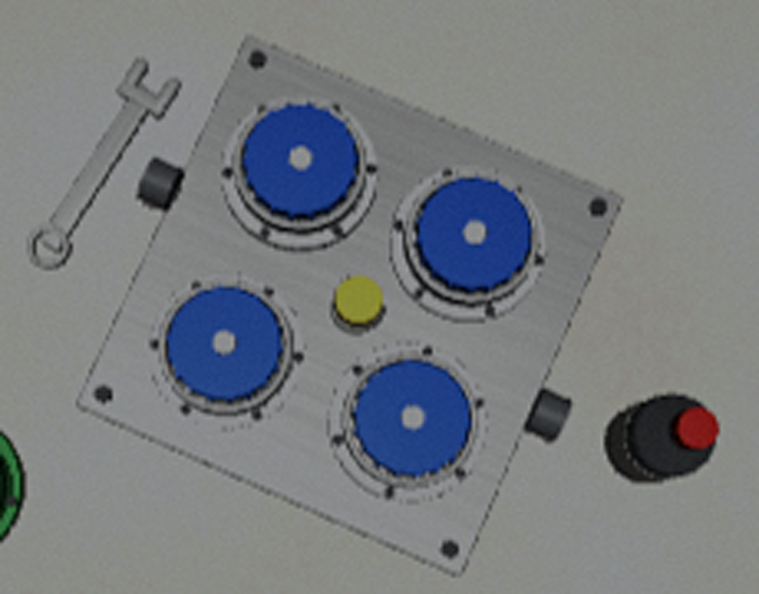

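Triangulated caps, heights 49–54 mm as expected, neighbour spacing about 137–139 mm:

| Cap | x (m) | y (m) |
|---|---|---|
| P0 | .497 | .0045 |
| P1 | .551 | .133 |
| P2 | .626 | −.041 |
| P3 | .678 | .079 |

I'll shut the gripper and approach at height, clear of the bottle top.

Call:
arm_command([
  {"rotation":[0,0,0],"offset":[0.05,-0.035,0],"gripper":0},
  {"rotation":[0,0,0],"offset":[0.05,-0.035,0],"gripper":0},
  {"rotation":[0,0,0],"offset":[0.05,-0.035,0],"gripper":0},
  {"rotation":[0,0,0],"offset":[0.05,-0.035,0],"gripper":0},
  {"rotation":[0,0,0],"offset":[0.05,-0.035,0],"gripper":0},
], newtons=20)

```text
t: 0.72
ee_pos: [0.3614, -0.3014, 0.2514]
eef_rot: [-0.001, 0.989, 0.15, -0.001]
contact_force: [0.3, -1.1, 0.1]
grip_width: -0.0003
```

Call:
arm_command([
  {"rotation":[0,0,0],"offset":[0.036,-0.05,0],"gripper":0},
  {"rotation":[0,0,0],"offset":[0.036,-0.05,0],"gripper":0},
  {"rotation":[0,0,0],"offset":[0.036,-0.05,0],"gripper":0},
  {"rotation":[0,0,0],"offset":[0.036,-0.05,0],"gripper":0},
  {"rotation":[0,0,0],"offset":[0.036,-0.05,0],"gripper":0},
])

```text
t: 1.35
ee_pos: [0.4601, -0.0048, 0.2513]
eef_rot: [-0.001, 0.989, 0.15, -0.001]
contact_force: [1.1, -1.4, 0.3]
grip_width: 0.0001
```

```bash
cat >> h.py <<'E'
from scipy.spatial.transform import Rotation as Ro
def st(target=None):
    from rig import status
    s=status.sense(); q=s['eef_rot']; R=Ro.from_quat([q[1],q[2],q[3],q[0]]).as_matrix()
    np.set_printoptions(precision=4,suppress=True)
    print('t',s['t'],'pos',s['ee_pos'],'F',s['contact_force'],'M',s['moment'],'\nRx',R[:,0],'Rz',R[:,2],'tip',s['ee_pos']+.022*R[:,2],'qv',np.abs(s['qvel']).max())
    Rd=np.array([[.953,.303,0],[.303,-.953,0],[0,0,-1]]).T
    print('rotfix',Ro.from_matrix(R.T@Rd).as_rotvec())
    if target is not None: print('tool delta to TCP target',R.T@(np.array(target)-s['ee_pos']))
P=np.array([[.4972,.0045,.0522],[.551,.133,.0502],[.626,-.0412,.0497],[.6785,.079,.0535]])
E
python3 -c "
from h import *
st([.465,-.006,.09])"
```

```text
t 1.35 pos [ 0.4601 -0.0048  0.2513] F [ 1.0979 -1.3529  0.3163] M [-0.0687 -0.0679 -0.0302] 
Rx [ 0.9551  0.2964 -0.0009] Rz [-0.0014  0.0015 -1.    ] tip [ 0.4601 -0.0048  0.2293] qv 1.1041264602677834
rotfix [-0.0019  0.0009 -0.0069]
tool delta to TCP target [0.0045 0.0029 0.1612]
```

Call:
arm_command([
  {"rotation":[0,0,0],"offset":[0,0,0],"gripper":0},
  {"rotation":[0,0,0],"offset":[0,0,0.05],"gripper":0},
  {"rotation":[0,0,0],"offset":[0,0,0.05],"gripper":0},
  {"rotation":[0,0,0],"offset":[0,0,0.05],"gripper":0},
  {"rotation":[0,0,0],"offset":[0,0,0],"gripper":0},
])

```text
t: 1.98
ee_pos: [0.4609, -0.0008, 0.0974]
eef_rot: [-0.001, 0.988, 0.153, 0.0]
contact_force: [-0.4, 0.3, 1.5]
grip_width: 0.0002
```

```bash
python3 -c "
from h import *
st([.465,-.006,.076])"
```

```text
t 1.975 pos [ 0.4609 -0.0008  0.0974] F [-0.4482  0.2795  1.4775] M [-0.0357 -0.0048  0.0425] 
Rx [0.9529 0.3031 0.0007] Rz [ 0.      0.0022 -1.    ] tip [ 0.4609 -0.0008  0.0754] qv 0.0813055044846939
rotfix [-0.0021 -0.0007  0.0002]
tool delta to TCP target [0.0023 0.0062 0.0214]
```

Call:
arm_command([
  {"rotation":[0,0,0],"offset":[0.0025,0.006,0.008],"gripper":0},
  {"rotation":[0,0,0],"offset":[0,0,0.005],"gripper":0},
  {"rotation":[0,0,0],"offset":[0,0,0.004],"gripper":0},
  {"rotation":[0,0,0],"offset":[0,0,0],"gripper":0},
  {"rotation":[0,0,0],"offset":[0,0,0],"gripper":0},
])

```text
t: 2.6
ee_pos: [0.4674, -0.0067, 0.0843]
eef_rot: [-0.001, 0.988, 0.153, 0.003]
contact_force: [-0.1, -0.6, 0.5]
grip_width: 0.0003
```

```bash
python3 - <<'E'
from h import *
st([.465,-.006,.076])
from rig import eyes
c=eyes.capture('scene'); k=c['pixels'][150:330,200:440,::-1]; cv2.imwrite('pics/s1.png',cv2.resize(k,None,fx=3.3,fy=3.3,interpolation=cv2.INTER_CUBIC))
E
```

```text
t 2.6 pos [ 0.4674 -0.0067  0.0843] F [-0.1472 -0.62    0.485 ] M [-0.0201  0.027   0.0059] 
Rx [0.9532 0.3023 0.0067] Rz [ 0.0063  0.0021 -1.    ] tip [ 0.4676 -0.0067  0.0623] qv 0.0030310387932627565
rotfix [-0.     -0.0067 -0.0007]
tool delta to TCP target [-0.0022 -0.0014  0.0083]
```

View pics/s1.png

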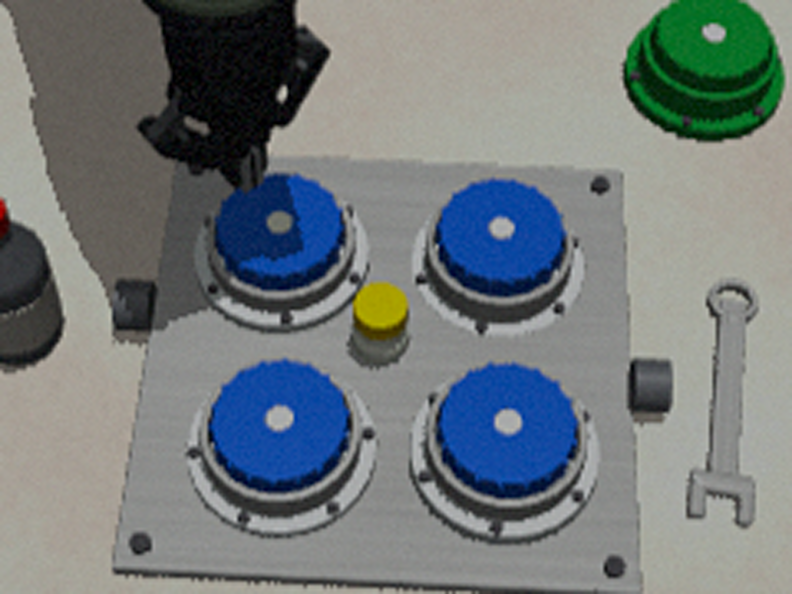

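The fingertips, at crop (245,187), are over the back-left edge of cap P0 and clear of the jar. I'll creep down.

Call:
arm_command([
  {"rotation":[0,0,0],"offset":[-0.001,0,0.003],"gripper":0},
  {"rotation":[0,0,0],"offset":[-0.001,0,0.002],"gripper":0},
  {"rotation":[0,0,0],"offset":[0,0,0.002],"gripper":0},
  {"rotation":[0,0,0],"offset":[0,0,0.002],"gripper":0},
  {"rotation":[0,0,0],"offset":[0,0,0],"gripper":0},
])

```text
t: 3.28
ee_pos: [0.4654, -0.0073, 0.0747]
eef_rot: [-0.001, 0.988, 0.153, 0.003]
contact_force: [0.4, -0.8, 0.4]
grip_width: 0.0002
```

```bash
python3 -c "
from h import *
st([.465,-.006,.076])"
```

```text
t 3.275 pos [ 0.4654 -0.0073  0.0747] F [ 0.4307 -0.7863  0.3938] M [-0.011   0.0201  0.0003] 
Rx [0.9531 0.3025 0.0066] Rz [ 0.0062  0.0021 -1.    ] tip [ 0.4655 -0.0072  0.0527] qv 0.0018915728149989882
rotfix [-0.0001 -0.0066 -0.0005]
tool delta to TCP target [ 0.     -0.0013 -0.0013]
```

Call:
arm_command([
  {"rotation":[0,0,0],"offset":[0,0,0.001],"gripper":0},
  {"rotation":[0,0,0],"offset":[0,0,0.001],"gripper":0},
  {"rotation":[0,0,0],"offset":[0,0,0.001],"gripper":0},
  {"rotation":[0,0,0],"offset":[0,0,0],"gripper":0},
  {"rotation":[0,0,0],"offset":[0,0,0],"gripper":0},
])

```text
t: 3.9
ee_pos: [0.4654, -0.0073, 0.0723]
eef_rot: [-0.001, 0.988, 0.153, 0.004]
contact_force: [-1.8, 0.2, 7.3]
grip_width: 0.0003
```

```bash
python3 -c "
from h import *
st([.465,-.006,.076])"
```

```text
t 3.9 pos [ 0.4654 -0.0073  0.0723] F [-1.8401  0.2427  7.2949] M [ 0.0093  0.2642 -0.0456] 
Rx [0.9531 0.3024 0.0071] Rz [ 0.0068  0.0021 -1.    ] tip [ 0.4656 -0.0072  0.0503] qv 0.003789773850020584
rotfix [ 0.0001 -0.0071 -0.0006]
tool delta to TCP target [ 0.     -0.0013 -0.0037]
```

Call:
arm_command([
  {"rotation":[0,0,0],"offset":[0,0,0.0005],"gripper":0},
  {"rotation":[0,0,0],"offset":[0,0,0.0005],"gripper":0},
  {"rotation":[0,0,0],"offset":[0,0,0],"gripper":0},
  {"rotation":[0,0,0],"offset":[0,0,0],"gripper":0},
  {"rotation":[0,0,0],"offset":[0,0,0],"gripper":0},
])

```text
t: 4.53
ee_pos: [0.4654, -0.0073, 0.0725]
eef_rot: [-0.0, 0.988, 0.153, 0.004]
contact_force: [-0.6, 0.2, 5.5]
grip_width: 0.0
```

```bash
python3 - <<'E'
from h import *
st([.465,-.006,.076])
from rig import eyes
c=eyes.capture('scene'); k=c['pixels'][150:330,200:440,::-1]; cv2.imwrite('pics/s2.png',cv2.resize(k,None,fx=3.3,fy=3.3,interpolation=cv2.INTER_CUBIC))
E
```

```text
t 4.525 pos [ 0.4654 -0.0073  0.0725] F [-0.609   0.1656  5.5244] M [0.0076 0.2946 0.0002] 
Rx [0.9532 0.3024 0.0081] Rz [ 0.0078  0.0022 -1.    ] tip [ 0.4655 -0.0072  0.0505] qv 0.00373834217944167
rotfix [ 0.0002 -0.0081 -0.0007]
tool delta to TCP target [ 0.0001 -0.0013 -0.0035]
```

View pics/s2.png

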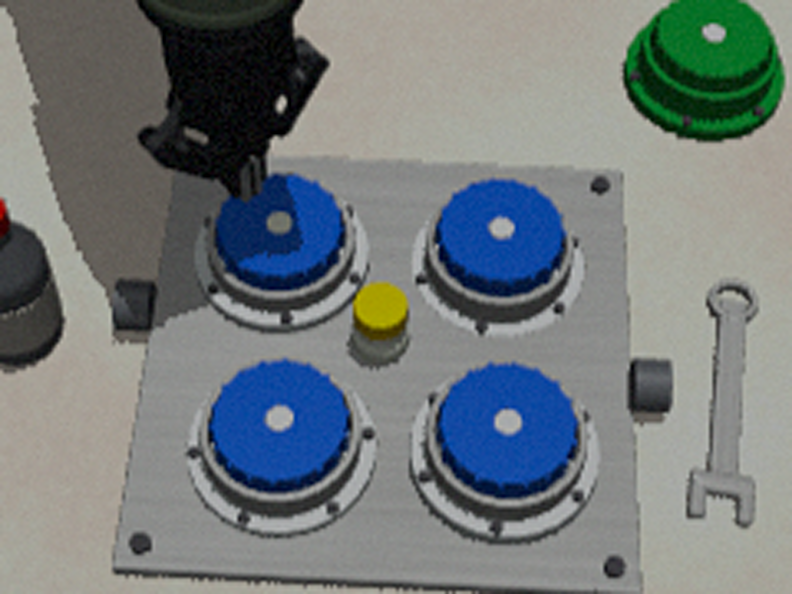

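Call:
arm_command([
  {"rotation":[0,0,0],"offset":[0,0,0.001],"gripper":0},
  {"rotation":[0,0,0],"offset":[0,0,0.001],"gripper":0},
  {"rotation":[0,0,0],"offset":[0,0,0.001],"gripper":0},
  {"rotation":[0,0,0],"offset":[0,0,0.001],"gripper":0},
  {"rotation":[0,0,0],"offset":[0,0,0.001],"gripper":0},
])

```text
t: 5.2
ee_pos: [0.4652, -0.0074, 0.0703]
eef_rot: [-0.0, 0.988, 0.153, 0.005]
contact_force: [-6.7, 0.7, 35.8]
grip_width: -0.0001
```

```bash
python3 -c "
from h import *
st([.465,-.006,.076])"
```

```text
t 5.2 pos [ 0.4652 -0.0074  0.0703] F [-6.7269  0.6995 35.7744] M [0.1684 1.1959 0.0016] 
Rx [0.9532 0.3021 0.0101] Rz [ 0.0099  0.0023 -0.9999] tip [ 0.4655 -0.0073  0.0483] qv 0.013596529753234542
rotfix [ 0.0008 -0.0101 -0.0009]
tool delta to TCP target [ 0.0002 -0.0014 -0.0057]
```

P0 climbs to 36 N within 2.2 mm of pressing, so it stands on its gasket and is seated. I must use smaller steps. I'm backing off and going to P1.

Call:
arm_command([
  {"rotation":[0,0,0],"offset":[0,0,-0.012],"gripper":0},
  {"rotation":[0,0.008,0],"offset":[0,0,-0.01],"gripper":0},
  {"rotation":[0,0,0],"offset":[0.03,-0.036,0],"gripper":0},
  {"rotation":[0,0,0],"offset":[0.03,-0.036,0],"gripper":0},
  {"rotation":[0,0,0],"offset":[0.03,-0.036,0],"gripper":0},
])

```text
t: 5.82
ee_pos: [0.5197, 0.1228, 0.0962]
eef_rot: [-0.001, 0.989, 0.15, 0.01]
contact_force: [0.1, -0.6, -0.0]
grip_width: -0.0
```

```bash
python3 -c "
from h import *
st([.519,.123,.0755])"
```

```text
t 5.825 pos [0.5197 0.1228 0.0962] F [ 0.1357 -0.647  -0.032 ] M [-0.0365 -0.0265  0.0063] 
Rx [0.955  0.296  0.0199] Rz [ 0.0195  0.0041 -0.9998] tip [0.5202 0.1229 0.0742] qv 0.7641567725194492
rotfix [ 0.0019 -0.0199 -0.0072]
tool delta to TCP target [-0.0011 -0.0005  0.0207]
```

Call:
arm_command([
  {"rotation":[0,0,0],"offset":[0,0,0],"gripper":0},
  {"rotation":[0,-0.02,-0.007],"offset":[0,0,0.006],"gripper":0},
  {"rotation":[0,0,0],"offset":[0,0,0.006],"gripper":0},
  {"rotation":[0,0,0],"offset":[0,0,0.004],"gripper":0},
  {"rotation":[0,0,0],"offset":[0,0,0],"gripper":0},
])

```text
t: 6.45
ee_pos: [0.5197, 0.1239, 0.0791]
eef_rot: [0.001, 0.988, 0.154, -0.001]
contact_force: [0.1, 0.3, 0.1]
grip_width: 0.0002
```

```bash
python3 -c "
from h import *
st([.519,.123,.0745])"
```

```text
t 6.45 pos [0.5197 0.1239 0.0791] F [0.1137 0.3457 0.0525] M [0.0254 0.0156 0.0261] 
Rx [ 0.9524  0.3048 -0.0013] Rz [-0.0009 -0.0016 -1.    ] tip [0.5197 0.1239 0.0571] qv 0.0055646042773956905
rotfix [0.0013 0.0013 0.0019]
tool delta to TCP target [-0.001   0.0006  0.0046]
```

Call:
arm_command([
  {"rotation":[0,0,0],"offset":[-0.001,0,0.002],"gripper":0},
  {"rotation":[0,0,0],"offset":[0,0,0.002],"gripper":0},
  {"rotation":[0,0,0],"offset":[0,0,0.0015],"gripper":0},
  {"rotation":[0,0,0],"offset":[0,0,0.001],"gripper":0},
  {"rotation":[0,0,0],"offset":[0,0,0],"gripper":0},
])

```text
t: 7.08
ee_pos: [0.5188, 0.1232, 0.0724]
eef_rot: [0.001, 0.988, 0.154, -0.0]
contact_force: [-0.8, -0.2, 0.6]
grip_width: 0.0001
```

```bash
python3 -c "
from h import *
st([.519,.123,.0745])"
```

```text
t 7.075 pos [0.5188 0.1232 0.0724] F [-0.7901 -0.21    0.614 ] M [-0.013   0.0199 -0.0093] 
Rx [ 0.9526  0.3042 -0.0009] Rz [-0.0005 -0.0015 -1.    ] tip [0.5188 0.1232 0.0504] qv 0.001890441437552237
rotfix [0.0013 0.0009 0.0013]
tool delta to TCP target [ 0.0002  0.0003 -0.0021]
```

Call:
arm_command([
  {"rotation":[0,0,0],"offset":[0,0,0.001],"gripper":0},
  {"rotation":[0,0,0],"offset":[0,0,0.001],"gripper":0},
  {"rotation":[0,0,0],"offset":[0,0,0.0005],"gripper":0},
  {"rotation":[0,0,0],"offset":[0,0,0],"gripper":0},
  {"rotation":[0,0,0],"offset":[0,0,0],"gripper":0},
])

```text
t: 7.7
ee_pos: [0.5187, 0.1232, 0.0698]
eef_rot: [0.001, 0.988, 0.154, -0.0]
contact_force: [-0.4, -0.3, 1.1]
grip_width: -0.0002
```

```bash
python3 -c "
from h import *
st([.519,.123,.0745])"
```

```text
t 7.7 pos [0.5187 0.1232 0.0698] F [-0.3909 -0.291   1.0688] M [ 0.0196  0.0967 -0.0185] 
Rx [ 0.9526  0.3043 -0.001 ] Rz [-0.0006 -0.0016 -1.    ] tip [0.5187 0.1232 0.0478] qv 0.0018085735453322047
rotfix [0.0013 0.001  0.0013]
tool delta to TCP target [ 0.0002  0.0003 -0.0047]
```

Call:
arm_command([
  {"rotation":[0,0,0],"offset":[0,0,0.001],"gripper":0},
  {"rotation":[0,0,0],"offset":[0,0,0.0005],"gripper":0},
  {"rotation":[0,0,0],"offset":[0,0,0],"gripper":0},
  {"rotation":[0,0,0],"offset":[0,0,0],"gripper":0},
  {"rotation":[0,0,0],"offset":[0,0,0],"gripper":0},
])

```text
t: 8.32
ee_pos: [0.5185, 0.1231, 0.0683]
eef_rot: [0.001, 0.988, 0.154, -0.001]
contact_force: [-1.3, -0.9, 2.1]
grip_width: 0.0004
```

```bash
python3 - <<'E'
from h import *
st([.519,.123,.0745])
from rig import eyes
c=eyes.capture('scene'); k=c['pixels'][150:330,200:440,::-1]; cv2.imwrite('pics/s3.png',cv2.resize(k,None,fx=3.3,fy=3.3,interpolation=cv2.INTER_CUBIC))
E
```

```text
t 8.325 pos [0.5185 0.1231 0.0683] F [-1.3328 -0.8584  2.1327] M [-0.0843  0.33    0.0244] 
Rx [ 0.9526  0.3043 -0.0015] Rz [-0.001  -0.0017 -1.    ] tip [0.5185 0.1231 0.0463] qv 0.002466724677978171
rotfix [0.0013 0.0015 0.0013]
tool delta to TCP target [ 0.0004  0.0003 -0.0062]
```

View pics/s3.png

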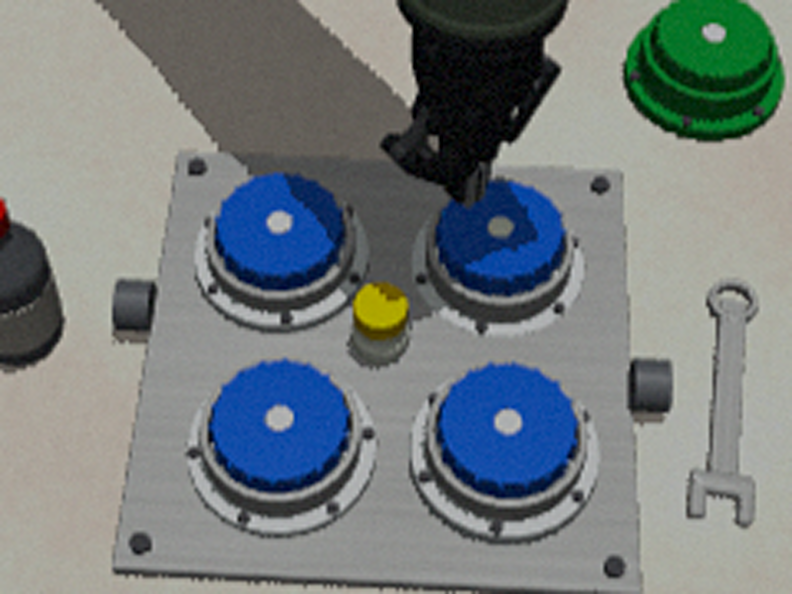

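Cap P1 gives softly, about 1 N per mm against 8–15 N per mm on P0. In the picture its front rim has risen and its dot shifted up to crop (500,226). I'll push slightly further on the edge to confirm the rock.

Call:
arm_command([
  {"rotation":[0,0,0],"offset":[0,0,0.001],"gripper":0},
  {"rotation":[0,0,0],"offset":[0,0,0.0005],"gripper":0},
  {"rotation":[0,0,0],"offset":[0,0,0],"gripper":0},
  {"rotation":[0,0,0],"offset":[0,0,0],"gripper":0},
  {"rotation":[0,0,0],"offset":[0,0,0],"gripper":0},
])

```text
t: 9.0
ee_pos: [0.5181, 0.1231, 0.0667]
eef_rot: [0.001, 0.988, 0.154, -0.001]
contact_force: [-1.9, -0.4, 3.8]
grip_width: 0.0002
```

```bash
python3 - <<'E'
from h import *
st([.519,.123,.0745])
from rig import eyes
c=eyes.capture('scene'); k0=cam('scene')[0]['pixels'][195:255,315:390,::-1]; k=c['pixels'][195:255,315:390,::-1]; cv2.imwrite('pics/s4.png',cv2.resize(np.hstack([k0,k]),None,fx=5,fy=5,interpolation=cv2.INTER_CUBIC))
E
```

```text
t 9.0 pos [0.5181 0.1231 0.0667] F [-1.9418 -0.4101  3.7784] M [-0.0668  0.5451 -0.0027] 
Rx [ 0.9526  0.3043 -0.0023] Rz [-0.0018 -0.0017 -1.    ] tip [0.5181 0.1231 0.0447] qv 0.002023747613273661
rotfix [0.0011 0.0023 0.0014]
tool delta to TCP target [ 0.0008  0.0004 -0.0078]
```

View pics/s4.png

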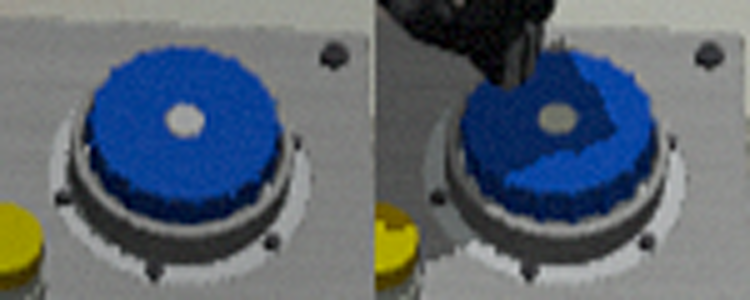

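Side by side, before on the left and pressed on the right, P1's front rim has lifted and shows more skirt, so it is clearly tilted. P1 is the loose cap. I'll lift off and move over its middle.

Call:
arm_command([
  {"rotation":[0,0,0],"offset":[0,0,-0.008],"gripper":0},
  {"rotation":[0,0,0],"offset":[0,0,-0.006],"gripper":0},
  {"rotation":[0,0,0],"offset":[0.017,0,0],"gripper":0},
  {"rotation":[0,0,0],"offset":[0.015,0,0],"gripper":0},
  {"rotation":[0,0,0],"offset":[0,0,0],"gripper":0},
])

```text
t: 9.68
ee_pos: [0.5503, 0.1333, 0.0831]
eef_rot: [0.001, 0.988, 0.154, 0.0]
contact_force: [-1.0, 0.3, -0.1]
grip_width: -0.0
```

```bash
python3 -c "
from h import *
st([.551,.133,.0735])"
```

```text
t 9.675 pos [0.5503 0.1333 0.0831] F [-1.0364  0.2784 -0.1294] M [0.0159 0.0233 0.0792] 
Rx [0.9526 0.3042 0.0006] Rz [ 0.001  -0.0012 -1.    ] tip [0.5504 0.1333 0.0611] qv 0.0322613419649939
rotfix [ 0.0014 -0.0006  0.0013]
tool delta to TCP target [0.0005 0.0005 0.0096]
```

Centred within 1 mm. I'll go down to just above the cap (contact expected near TCP z 0.071).

Call:
arm_command([
  {"rotation":[0,0,0],"offset":[0,0,0.004],"gripper":0},
  {"rotation":[0,0,0],"offset":[0,0,0.004],"gripper":0},
  {"rotation":[0,0,0],"offset":[0,0,0.002],"gripper":0},
  {"rotation":[0,0,0],"offset":[0,0,0],"gripper":0},
  {"rotation":[0,0,0],"offset":[0,0,0],"gripper":0},
])

```text
t: 10.3
ee_pos: [0.549, 0.1328, 0.0725]
eef_rot: [0.001, 0.988, 0.154, -0.0]
contact_force: [0.1, -0.5, -0.2]
grip_width: 0.0004
```

Call:
arm_command([
  {"rotation":[0,0,0],"offset":[0,0,0.001],"gripper":0},
  {"rotation":[0,0,0],"offset":[0,0,0.001],"gripper":0},
  {"rotation":[0,0,0],"offset":[0,0,0.0005],"gripper":0},
  {"rotation":[0,0,0],"offset":[0,0,0],"gripper":0},
  {"rotation":[0,0,0],"offset":[0,0,0],"gripper":0},
])

```text
t: 10.92
ee_pos: [0.5491, 0.1328, 0.0705]
eef_rot: [0.001, 0.988, 0.154, 0.0]
contact_force: [-0.7, 0.1, 0.7]
grip_width: 0.0001
```

Call:
arm_command([
  {"rotation":[0,0,0],"offset":[0.001,0,0.001],"gripper":0},
  {"rotation":[0,0,0],"offset":[0,0,0.0005],"gripper":0},
  {"rotation":[0,0,0],"offset":[0,0,0.0005],"gripper":0},
  {"rotation":[0,0,0],"offset":[0,0,0],"gripper":0},
  {"rotation":[0,0,0],"offset":[0,0,0],"gripper":0},
])

```text
t: 11.55
ee_pos: [0.5493, 0.1328, 0.0689]
eef_rot: [0.001, 0.988, 0.154, -0.001]
contact_force: [-1.6, 1.1, 2.6]
grip_width: 0.0002
```

Call:
arm_command([
  {"rotation":[0,0,0],"offset":[0,0,0.001],"gripper":0},
  {"rotation":[0,0,0],"offset":[0,0,0.001],"gripper":0},
  {"rotation":[0,0,0],"offset":[0,0,0.001],"gripper":0},
  {"rotation":[0,0,0],"offset":[0,0,0],"gripper":0},
  {"rotation":[0,0,0],"offset":[0,0,0],"gripper":0},
])

```text
t: 12.18
ee_pos: [0.5493, 0.1328, 0.0664]
eef_rot: [0.001, 0.988, 0.154, -0.001]
contact_force: [-1.0, -0.1, 4.7]
grip_width: -0.0002
```

```bash
python3 - <<'E'
from h import *
st([.551,.133,.0735])
from rig import eyes
c=eyes.capture('scene'); k0=cam('scene')[0]['pixels'][195:255,315:390,::-1]; k=c['pixels'][195:255,315:390,::-1]; cv2.imwrite('pics/s5.png',cv2.resize(np.hstack([k0,k]),None,fx=5,fy=5,interpolation=cv2.INTER_CUBIC))
E
```

```text
t 12.175 pos [0.5493 0.1328 0.0664] F [-0.9899 -0.083   4.7258] M [-0.0596  0.2829 -0.0404] 
Rx [ 0.9527  0.3038 -0.0018] Rz [-0.0014 -0.0016 -1.    ] tip [0.5493 0.1328 0.0444] qv 0.003044305863239422
rotfix [0.0011 0.0018 0.0009]
tool delta to TCP target [ 0.0017  0.0003 -0.0071]
```

View pics/s5.png

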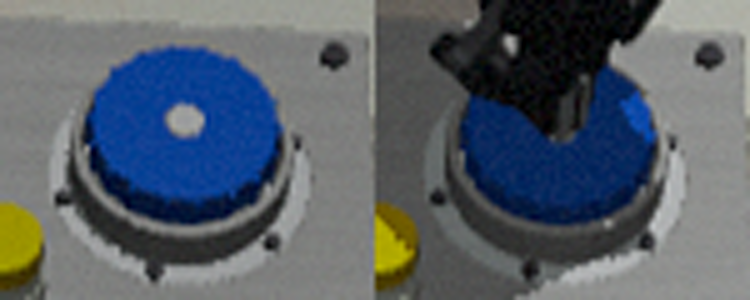

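The cap is level and sinking; less of its skirt shows above the collar. I'll continue gently to the seat.

Call:
arm_command([
  {"rotation":[0,0,0],"offset":[0.001,0,0.001],"gripper":0},
  {"rotation":[0,0,0],"offset":[0,0,0.001],"gripper":0},
  {"rotation":[0,0,0],"offset":[0,0,0.0005],"gripper":0},
  {"rotation":[0,0,0],"offset":[0,0,0],"gripper":0},
  {"rotation":[0,0,0],"offset":[0,0,0],"gripper":0},
])

```text
t: 12.85
ee_pos: [0.5495, 0.1329, 0.0645]
eef_rot: [0.001, 0.988, 0.154, -0.002]
contact_force: [-1.2, -0.3, 2.3]
grip_width: 0.0002
```

Call:
arm_command([
  {"rotation":[0,0,0],"offset":[0,0,0.001],"gripper":0},
  {"rotation":[0,0,0],"offset":[0,0,0.001],"gripper":0},
  {"rotation":[0,0,0],"offset":[0,0,0],"gripper":0},
  {"rotation":[0,0,0],"offset":[0,0,0],"gripper":0},
  {"rotation":[0,0,0],"offset":[0,0,0],"gripper":0},
])

```text
t: 13.48
ee_pos: [0.5495, 0.1328, 0.0643]
eef_rot: [0.001, 0.988, 0.154, -0.001]
contact_force: [-1.7, -0.6, 5.0]
grip_width: -0.0001
```

It has stopped at z 0.0643, about 6 mm of travel. One slightly firmer press to make sure.

Call:
arm_command([
  {"rotation":[0,0,0],"offset":[0,0,0],"gripper":0},
  {"rotation":[0,0,0],"offset":[0,0,0],"gripper":0},
  {"rotation":[0,0,0],"offset":[0,0,0.001],"gripper":0},
  {"rotation":[0,0,0],"offset":[0,0,0.001],"gripper":0},
  {"rotation":[0,0,0],"offset":[0,0,0.001],"gripper":0},
])

```text
t: 14.1
ee_pos: [0.5496, 0.1328, 0.064]
eef_rot: [0.0, 0.988, 0.153, -0.001]
contact_force: [-8.5, -0.9, 30.2]
grip_width: 0.0003
```

It sits hard at z 0.064 under 30 N. I'll retreat upward and back so the cap is in view.

Call:
arm_command([
  {"rotation":[0,0,0],"offset":[0,0,-0.015],"gripper":0},
  {"rotation":[0,0,0],"offset":[0,0,-0.05],"gripper":0},
  {"rotation":[0,0,0],"offset":[0,0,-0.05],"gripper":0},
  {"rotation":[0,0,0],"offset":[0,0,-0.05],"gripper":0},
  {"rotation":[0,0,0],"offset":[0,0,-0.03],"gripper":0},
])

```text
t: 14.72
ee_pos: [0.5496, 0.1328, 0.2645]
eef_rot: [0.001, 0.988, 0.153, -0.002]
contact_force: [0.3, 0.1, -0.7]
grip_width: 0.0
```

Call:
arm_command([
  {"rotation":[0,0,0],"offset":[-0.03,-0.04,0],"gripper":0},
  {"rotation":[0,0,0],"offset":[-0.02,-0.05,0],"gripper":0},
  {"rotation":[0,0,0],"offset":[-0.02,-0.04,0],"gripper":0},
  {"rotation":[0,0,0],"offset":[0,0,0],"gripper":0},
  {"rotation":[0,0,0],"offset":[0,0,0],"gripper":0},
])

```text
t: 15.35
ee_pos: [0.4417, 0.2382, 0.2681]
eef_rot: [-0.0, 0.988, 0.153, 0.002]
contact_force: [0.2, 0.1, 0.2]
grip_width: -0.0
```

```bash
python3 - <<'E'
from h import *
st()
from rig import eyes
import pickle
S0=[dot('scene',s) for s in [(285,217),(351,220),(285,276),(354,280)]]
for n,(r) in (('scene',(190,320,225,440)),('top',(70,250,235,465))):
    k0=cam(n)[0]['pixels'][r[0]:r[1],r[2]:r[3],::-1]
    c=eyes.capture(n); pickle.dump(c,open(n+'_e.pkl','wb')); k=c['pixels'][r[0]:r[1],r[2]:r[3],::-1]
    cv2.imwrite(f'pics/{n}_e.png',cv2.resize(np.hstack([k0,k]),None,fx=1.7,fy=1.7,interpolation=cv2.INTER_CUBIC))
for a in S0:
    print(np.array(dot('scene_e',(round(a[0]),round(a[1]))))-a)
E
```

```text
t 15.35 pos [0.4417 0.2382 0.2681] F [0.1867 0.0552 0.2034] M [ 0.0029 -0.0133 -0.0014] 
Rx [0.9532 0.3022 0.0034] Rz [ 0.0032  0.0011 -1.    ] tip [0.4418 0.2383 0.2461] qv 0.01654534028781402
rotfix [-0.     -0.0034 -0.0008]
[-0.0108 -0.0018]
[-0.2511  1.6858]
[ 0.0118 -0.003 ]
[-0.0062  0.0005]
```

View pics/scene_e.png

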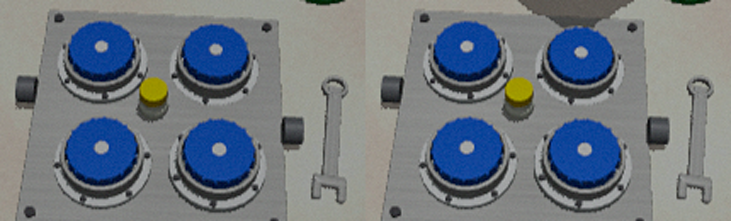

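View pics/top_e.png

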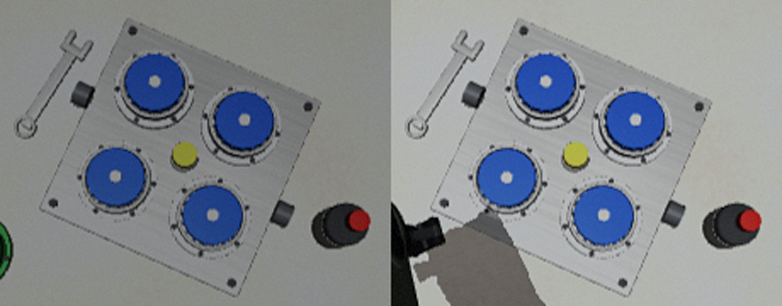

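P1's dot in the scene view has dropped 1.7 px, which is about 6 mm lower. The other three dots have moved less than 0.02 px, and the jar, spanner and bottle have not visibly moved.

```bash
python3 -c "
from rig import ticket
print(ticket.finish_job())"
```

```text
the job is handed in; nothing more can be done
None
```

I found the loose cap and pressed it home, and the job is handed in at about 15 s of the 54 s allowed. The loose one was the cap at (0.551, 0.133). I don't know its letter.

- **Finding it:** I pressed the edges of two caps only. The first, at (0.497, 0.004), was stiff, so it is seated. The second tilted clearly at about 4 N, giving roughly 1 N per mm, so I did not test the remaining two.
- **Seating it:** I pressed that cap in its middle. It slid down level by about 6 mm and stopped hard. I did not press its edge again to confirm it no longer rocks.
- **Last checks:** In the scene view its dot is 1.7 px lower, about 6 mm, and the other three dots have not moved. The jar, spanner and bottle look unmoved in both pictures. The arm is clear of everything with no contact force.
- **Forces:** Two presses were firmer than I intended. The first cap's edge reached 36 N at the end of its call, and the final check press on the loose cap reached 30 N. Both readings are below the 40 N limit, but I only saw the force at the end of each call, so brief peaks in between were not recorded.

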